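Print the next rim flower on a clay lamp

ROBOT

A 7-joint arm with a two-finger parallel gripper is mounted at the origin on the work surface. World frame = base frame: x ahead of the robot, y to its left, z up, the work surface at z = 0. Lengths are in m, angles in rad, forces in N, time in s.
With the tool pointing down it reaches from about 0.425 to 0.925 m from the base axis. Payload 6.8 kg.
Tool frame: the origin (TCP) lies at the very end of the fingers, on their centre line; the grasp point (between the pads) lies 19 mm behind it (r.grip_point_offset is the distance from the TCP to the grasp point, in m); z points along the fingers, y is the line along which they close (so a half turn about z gives the same grasp; the last joint's range is limited). The gripper opens to 85 mm and grips with 20 to 120 N. Pads are 22 mm wide; open, the fingers measure 114 mm over their backs; the gripper's body (76 mm by 85 mm) begins 54 mm behind the grasp point. The pads swing forward as they close: fully open they stand 13 mm farther back than shut.
Start: joints at [-1.411, 0.477, 0.022, 1.555, -0.011, 1.109, -0.083], TCP at [0.179, 0.651, 0.231] pointing down, gripper open.
Joint ranges: [-2.96, 2.96], [-0.34, 2.1], [-1.41, 1.46], [0.24, 2.44], [-1.37, 4.51], [0.17, 1.92], [-2.96, 2.96]. Speed limits (rad/s): [2.39, 2.39, 3.14, 3.14, 3.14, 3.14, 3.14].

INTERFACE

Orientations are given as a rotation vector (axis times angle).
In Python, from bench import status, eyes, r gives the robot as it stands.
- The arm moves only by the shell command python3 -m crank 'ROWS' [OPENING] [FORCE]. ROWS is JSON, a list of rows, each a list of 6 numbers: the shift along the tool's x, y, z normalised to -1 to 1, where 1 is 0.02 m, then the turn, a rotation vector about the tool's x, y, z normalised to -1 to 1, where 1 is 45 degrees. A call has 1 to 12 rows; each row shifts and turns the commanded pose from where the row before left it, along the tool's axes as they then stand; what a row does not reach is not made up. A row lasts 1/10 s, in which the tool goes at most 50 mm and 8.59 degrees, less where a joint would pass 70% of its speed; a pose out of reach is approached as far as the arm can. A call with a number of a shift or a turn outside -1 to 1 is refused whole. A call with a gripper value outside its range is refused whole. OPENING is the opening, from 0 (shut) to 1 (fully open), set as the call begins (- or left out, the last holds). The fingers move at their own pace and stop on an object; FORCE is the grip in N (left out, the last holds). Time passes only in rows, so rows that do not move let the fingers close. It gives the time, the measured TCP pose, the force, the opening and the grip force at its end, in the units of the state.
- status.get_obs(): the state, without advancing time (a new reading comes with each control period).
- eyes.grab_frame(name): name is "scene" or "side" or "wrist"; returns a dict with "image" (384x512x3 uint8, red, green, blue), "depth" (384x512 float32, m along the optical axis (not along the pixel's ray), 0 where there is no reading), "fovy" (degrees; the focal length in pixels is half the picture's height over the tangent of half this angle, whatever the lens; pixels are square), "cx", "cy" (the principal point, pixels), "world_to_cam" (4x4, takes a point from world to camera coordinates). Camera axes: x right, y up, looking along -z (the intrinsics and any distortion apply to the point x, -y, -z); pixel columns grow to the right and rows downward; lengths in m; the calibration is good to about 2 mm. A picture is of the moment at which its call begins.
- r.hand_in(): hands the job in; it is judged then, once.
The state is a dict: "clock": time; "joints": joint angles; "qvel": joint speeds; "tau": joint torques, N m; "tcp_pos": TCP position; "orientation": TCP orientation; "contact_force": force on the tool from outside, world axes, zero at the start; "moment": the same for the moment, N m; "grip_width": finger opening in m; "gripper_force": force on a finger pad.
Only numpy, scipy, OpenCV 4.12 (cv2) and the standard library are available. Lean on these libraries where they do the work, as an engineer would, in place of code of your own. Each camera call takes 0.05 s, during which the arm holds its last target. There are 200 camera calls.

TASK

The clay lamp in the press's chuck has its first flower printed: with the black index knob on the shuttle, turn it on exactly four clicks clockwise (seen from above), set the aluminium pressure cap on top of the press to 5 on its scale, and slide the shuttle fully home under the stamp. Only then push the cap straight down to the bottom of its stroke to print the flower and let it spring back up, and pull the shuttle fully out again, knob and cap settings unchanged. Leave the other things on the bench where they are.

Things in the scene. Friction and masses are not known exactly. Their poses are not given: they have to be found in the camera images.
- press: Grey bench rim-printing press, fixed. Origin on the table under the stamp's vertical axis; z up, x to the back, y to the side where the shuttle comes out; yaw varies by 0.3. Base plate x -98 to 118, y -88 to 202, 24 high (all mm). Column x 61 to 111. Head 60 wide (y -30 to 30), x -25 to 111, z 120 to 190.
- scale_zero (a point): Outer end of line 0 of the fixed graduated ring (68 mm across, top 194 mm above the table) under the pressure cap, 33 mm from its axis. Eleven white lines 0 to 10, 18 degrees and one click apart, clockwise from above; 0, 5 and 10 are longer and thicker: 0 points to the press's -y, 5 to its -x (front), 10 to its +y.
- shuttle (a joint): Shuttle travel, m: 0 fully out, 0.100 fully home under the stamp; hard stops at both; starts at 0 to 0.03. Grows along the press's -y; stays where left; about 2 N of friction. Aluminium plate 100 x 205 mm, top 56 mm above the table; carries the chuck and, 115 mm further out (+y), the index knob, both on the press's line x = -35 mm. It can be pushed and pulled by the knob.
- chuck (a point): Centre of the lamp's top, 100 mm above the table, on the chuck's axis; press frame x = -35 mm, y = 100 mm minus the shuttle's travel. The lamp, a terracotta bowl 76 mm across full of white wax, is clamped in three jaws (93 mm across, tops 86 mm above the table), turns one to one with the index knob and rides on the shuttle.
- index_knob (a joint): Index knob's angle, rad, growing clockwise seen from above. 20 clicks a turn, 0.314 (18 degrees) each; it starts in the click at 0, four clicks are 1.257. A sprung ball pulls it into the nearest click when let go; about 0.12 N m takes it over a click. Stops at -2.05 and 2.05.
- index_knob_grip (a point): On the knob's vertical axis, 90 mm above the table, a good height to grip; moves with the shuttle. Black fluted cylinder 41 mm across, from 67 to 101 mm above the table, on a dark collar 59 mm across, top at 66 mm, with 20 white click lines, every fourth longer, the first to the press's +y. Nothing else above 66 mm within 65 mm of the axis.
- index_knob_line (a point): Outer end of the white line on the index knob's top, 19 mm from its axis, 101 mm above the table; at 0 it points to the press's +y, away from the lamp; turns with the knob.
- pressure_cap (a joint): Pressure cap's angle, rad, growing clockwise seen from above: 0.314 per scale line, a click stop at each; 0 at line 0, 1.571 at line 5, 3.142 at line 10 (stops at 0 and 10). It starts at 1, 2 or 3. A sprung ball pulls it into the nearest click when let go; about 0.12 N m takes it over a click.
- pressure_cap_grip (a point): On the vertical axis of cap and stamp (above the press's origin), 229 mm above the table when up, a good height to grip. Fluted aluminium cylinder 43 mm across, from 206 to 241 mm above the table, free all round; below it a neck 18 mm across, then the graduated ring.
- pressure_cap_line (a point): Outer end of the black line on the cap's top, 19 mm from its axis, 241 mm above the table when up; it points at the scale value (at 0 to the press's -y) and turns with the cap.
- stamp_ram (a joint): Travel of stamp and cap, m: 0 up, 0.010 fully down (hard stop), where the rubber stamp meets the lamp's rim. Spring: about 4 N to start, 8 N at the bottom; returns by itself.
- pressure_cap_top (a point): Centre of the cap's flat top, where it is pushed down; 241 mm above the table when up.
- lamp_blank: Bystander, to be left alone: unfinished terracotta lamp upside down, 77 mm across, 32 mm high, on the table in front of the press. Origin at the centre of its underside.
- paint_pot: Bystander, to be left alone: white paint jar, 42 mm across, 45 mm high, beside the press. Origin at the centre of its underside.
- brush: Bystander, to be left alone: paint brush lying in front of the press, 196 mm long, 10 mm thick, along its x. Origin at the centre of its underside.
- lamp_left_a: Bystander, to be left alone: terracotta lamp upside down, 77 mm across, 32 mm high, left. Origin at the centre of its underside.
- lamp_left_b: Bystander, to be left alone: another like it, left. Origin at the centre of its underside.
- lamp_done: Bystander, to be left alone: finished lamp, upright, 77 mm across, 33 mm high, right. Origin at the centre of its underside.
- lid_palette: Bystander, to be left alone: white jar lid used as a palette, 76 mm across, 12 mm high, right. Origin at the centre of its underside.
- scissors: Bystander, to be left alone: scissors lying flat, 150 mm long, 8 mm high, front right. Origin at the centre of its underside.

How it is judged:
By the outcome, as a careful person would: the job done as asked, in the order asked, and still so for the second after the job is handed in, with the robot touching nothing.
It also fails if it takes over 69 s, if anything falls off the work surface, if the arm or the gripper's body presses on something with over 40 N, if the wrist force passes 120 N, or if a joint passes its speed limit or range.

## Working session

There is one attempt and no reset: what is moved stays moved. The work goes in short steps, Python scripts to look and compute and a shell command to move; the robot and the scene stay as the last step left them, time stands still between calls to the robot, and variables do not carry over. Pictures are saved under pics/ and viewed, at most 10 in all, crops included, and the job is handed in when it is done.

```bash
ls; mkdir -p pics; cat > h.py <<'E'
import numpy as np,cv2
from bench import status,eyes,r
def K(f):
    h,w=f["image"].shape[:2]; return h/2/np.tan(np.radians(f["fovy"])/2)
def ray(f,u,v):
    k=K(f); d=np.array([(u-f["cx"])/k,-(v-f["cy"])/k,-1.]); M=np.linalg.inv(f["world_to_cam"])
    return M[:3,3],M[:3,:3]@d
def plane(f,u,v,z):
    o,d=ray(f,u,v); return o+d*(z-o[2])/d[2]
def cloud(f):
    h,w=f["depth"].shape; u,v=np.meshgrid(np.arange(w),np.arange(h)); k=K(f); D=f["depth"]
    P=np.stack([(u-f["cx"])/k*D,-(v-f["cy"])/k*D,-D],-1); M=np.linalg.inv(f["world_to_cam"])
    return P@M[:3,:3].T+M[:3,3]
def proj(f,p):
    c=f["world_to_cam"]@np.append(p,1); k=K(f); return f["cx"]-k*c[0]/c[2], f["cy"]+k*c[1]/c[2]
E
python3 - <<'E'
from h import *
import pickle
ims=[]
for n in ("scene","side","wrist"):
    f=eyes.grab_frame(n); pickle.dump(f,open(n+'.pkl','wb')); ims.append(f["image"])
    print(n,[ (k,f[k]) for k in f if k not in("image","depth","world_to_cam")], np.linalg.inv(f["world_to_cam"])[:3,3].round(3))
for n,i in zip("abc",ims): cv2.imwrite(f"pics/{n}.png",i[...,::-1])
cv2.imwrite("pics/abc.png",cv2.resize(np.vstack([np.hstack(ims[:2]),np.hstack([ims[2],ims[2]*0])]),(800,600))[...,::-1])
o=status.get_obs();print(o)
E
```

```text
pics
scene [('fovy', 47.03752325747459), ('cx', 255.91632179380497), ('cy', 185.57381866434835)] [ 1.243 -0.563  1.315]
side [('fovy', 49.13071890360633), ('cx', 259.4759601699744), ('cy', 193.57018194696974)] [ 0.326 -0.926  0.951]
wrist [('fovy', 64.91165185875697), ('cx', 257.8385222464434), ('cy', 195.75231220255748)] [0.098 0.672 0.373]
{'clock': 0.15, 'joints': array([-1.41108886,  0.47757666,  0.02235079,  1.55619917, -0.01152327,
        1.1093039 , -0.08313223]), 'qvel': array([-0.00015605, -0.0024421 , -0.00072203, -0.00182745,  0.00012721,
        0.00014648, -0.00095238]), 'tau': array([ 2.31029371e-03, -5.96920180e+01,  1.60983872e+00, -2.81488270e+01,
        1.26239556e-02,  6.55973243e-03,  4.92425769e-06]), 'tcp_pos': array([0.17849949, 0.65050751, 0.23058227]), 'orientation': array([-4.19444502e-01, -3.11335700e+00,  2.12849640e-03]), 'contact_force': array([-0.01651137,  0.09768302,  0.04194255]), 'moment': array([0.01767881, 0.00945645, 0.0060162 ]), 'gripper_force': 0.0, 'grip_width': 0.08523165334470428}
```

View pics/abc.png

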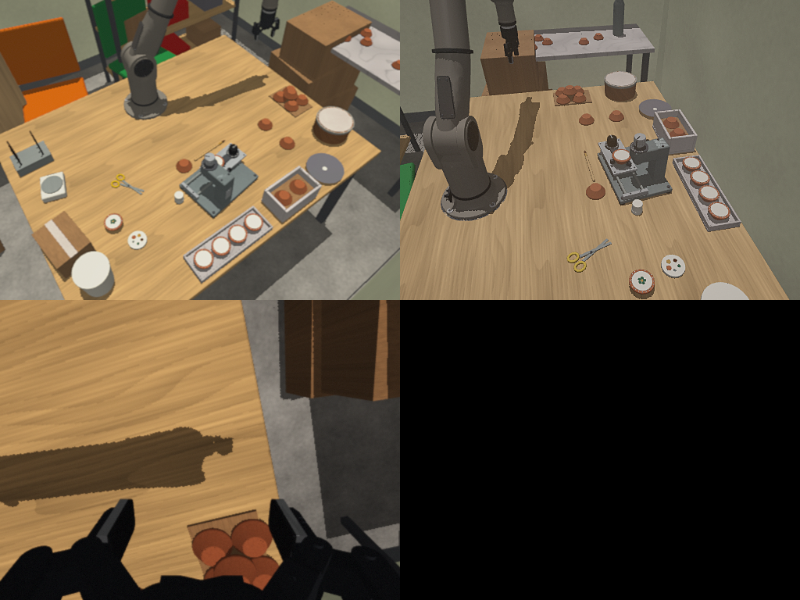

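The picture shows the press at about scene pixel (275,230) and side pixel (300,210). The wrist camera does not see it yet. Next I'll locate the cap, knob and lamp from the depth.

```bash
python3 - <<'E'
from h import *
import pickle
out=[]
for n,(u,v) in (("scene",(280,225)),("side",(300,205))):
    f=pickle.load(open(n+'.pkl','rb')); P=cloud(f)
    c=f["image"][v-64:v+64,u-80:u+80]; out.append(cv2.resize(c,None,fx=5,fy=5,interpolation=2)[...,::-1][:,:400*2])
    m=np.zeros(P.shape[:2],bool); m[v-64:v+64,u-80:u+80]=1
    for lo,hi in((.232,.25),(.182,.198),(.094,.106),(.08,.09),(.05,.06)):
        k=m&(P[...,2]>lo)&(P[...,2]<hi)&(f["depth"]>0)
        nn,lab,st,ce=cv2.connectedComponentsWithStats(k.astype(np.uint8))
        for i in range(1,nn):
            if st[i,4]>12: q=P[lab==i]; print(n,lo,st[i,4],ce[i].round(),q.mean(0).round(4),q.min(0).round(3),q.max(0).round(3),f["image"][lab==i].mean(0).round())
cv2.imwrite("pics/d.png",cv2.resize(np.hstack(out),(800,320)))
cv2.imwrite("pics/d.png",cv2.resize(out[0],(800,600)) if 0 else cv2.resize(np.hstack([o[:, 100:700] for o in out]),(800,426)))
E
```

```text
scene 0.232 137 [268. 201.] [ 0.6265 -0.0581  0.2399] [ 0.603 -0.077  0.232] [ 0.646 -0.035  0.249] [157. 157. 152.]
scene 0.182 647 [279. 221.] [ 0.6771 -0.0538  0.19  ] [ 0.59  -0.091  0.182] [ 0.737 -0.014  0.198] [106. 111. 108.]
scene 0.094 90 [298. 189.] [0.5656 0.1258 0.0997] [0.544 0.107 0.094] [0.585 0.145 0.105] [61. 59. 56.]
scene 0.094 108 [281. 205.] [0.584  0.0337 0.0996] [0.548 0.018 0.094] [0.615 0.053 0.105] [205. 186. 167.]
scene 0.094 42 [285. 248.] [ 0.7255 -0.0593  0.0998] [ 0.694 -0.078  0.094] [ 0.738 -0.016  0.105] [68. 72. 70.]
scene 0.08 20 [297. 194.] [0.5741 0.1183 0.0854] [0.552 0.107 0.08 ] [0.586 0.138 0.09 ] [32. 32. 32.]
scene 0.08 156 [349. 246.] [0.8358 0.1167 0.0862] [0.803 0.09  0.08 ] [0.903 0.185 0.09 ] [178. 169. 159.]
scene 0.08 18 [358. 249.] [0.8593 0.1328 0.0819] [0.85  0.123 0.08 ] [0.869 0.147 0.086] [160.  93.  58.]
scene 0.08 13 [285. 253.] [ 0.7331 -0.0662  0.0848] [ 0.722 -0.073  0.081] [ 0.738 -0.049  0.09 ] [67. 70. 68.]
scene 0.05 112 [286. 193.] [0.5309 0.1022 0.0553] [0.511 0.064 0.05 ] [0.567 0.161 0.06 ] [174. 170. 163.]
scene 
[... 1875 characters left out ...]
55] [0.835 0.145 0.05 ] [0.928 0.298 0.06 ] [126. 101.  81.]
side 0.05 38 [337. 152.] [0.8499 0.2844 0.0555] [0.835 0.261 0.051] [0.877 0.298 0.06 ] [122. 103.  86.]
side 0.05 51 [333. 166.] [0.8062 0.2016 0.055 ] [0.804 0.113 0.05 ] [0.808 0.295 0.06 ] [102.  95.  91.]
side 0.05 84 [282. 185.] [0.6053 0.1312 0.0559] [0.59  0.098 0.052] [0.618 0.178 0.06 ] [156. 154. 152.]
side 0.05 546 [275. 206.] [0.5591 0.0359 0.0555] [ 0.512 -0.041  0.05 ] [0.636 0.168 0.06 ] [137. 133. 131.]
side 0.05 80 [360. 183.] [0.8694 0.0948 0.0551] [0.805 0.091 0.05 ] [0.934 0.102 0.06 ] [104.  98.  94.]
side 0.05 51 [327. 221.] [ 0.7026 -0.0627  0.0548] [ 0.683 -0.076  0.05 ] [ 0.738 -0.019  0.06 ] [68. 66. 62.]
```

View pics/d.png

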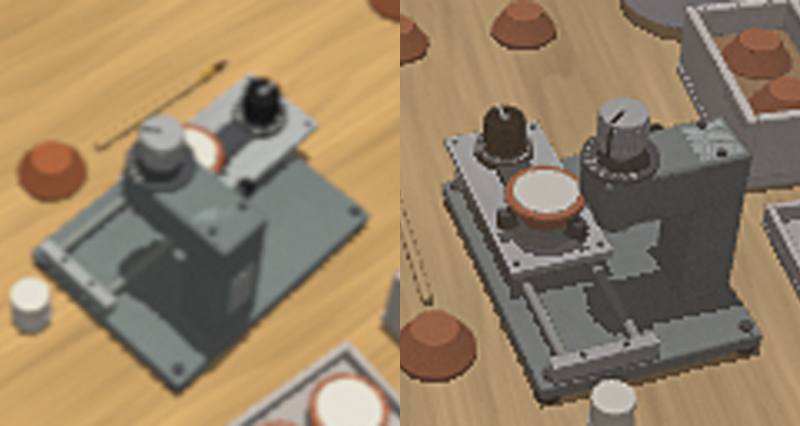

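The crops show the knob with its white line, the lamp, and the cap with its black line between the low scale marks. Knob is near (0.566, 0.126), cap axis near (0.6255, -0.057), and the press yaw is about 0.115. Moving above the knob.

```bash
python3 -m crank '[[-0.99,-0.77,0,0,0,0],[-0.99,-0.77,0,0,0,0],[-0.99,-0.77,0,0,0,0],[-0.99,-0.77,0,0,0,0],[-0.99,-0.77,0,0,0,0],[-0.99,-0.77,0,0,0,0],[-0.99,-0.77,0,0,0,0],[-0.99,-0.77,0,0,0,0],[-0.99,-0.77,0,0,0,0],[-0.99,-0.77,0,0,0,0],[-0.99,-0.77,0,0,0,0],[-0.99,-0.77,0,0,0,0]]' 1 40
python3 -m crank '[[-0.99,-0.77,0,0,0,0],[-0.99,-0.77,0,0,0,0],[-0.99,-0.77,0,0,0,0],[-0.99,-0.77,0,0,0,0],[-0.99,-0.77,0,0,0,0],[-0.99,-0.77,0,0,0,0],[-0.99,-0.77,0,0,0,0],[-0.99,-0.77,0,0,0,0],[-0.99,-0.77,0,0,0,0],[-0.99,-0.77,0,0,0,0],[-0.99,-0.77,0,0,0,0],[-0.99,-0.77,0,0,0,0]]'
python3 -m crank '[[-0.99,-0.77,0,0,0,0],[-0.99,-0.77,0,0,0,0],[0,0,0,0,0,0]]'
python3 - <<'E'
from h import *
import pickle
o=status.get_obs();print(o["clock"],o["joints"].round(3),o["tcp_pos"].round(4),o["orientation"].round(4))
f=eyes.grab_frame("wrist");pickle.dump(f,open("w1.pkl","wb"));cv2.imwrite("pics/w1.png",f["image"][...,::-1])
E
```

```text
clock: 1.35
tcp_pos: [0.3593, 0.4088, 0.2311]
orientation: [-0.419, -3.113, 0.0]
contact_force: [0.2, 0.5, 0.1]
grip_width: 0.0857
gripper_force: 0.0
clock: 2.55
tcp_pos: [0.5394, 0.1679, 0.2311]
orientation: [-0.419, -3.113, 0.0]
contact_force: [0.8, -1.1, 0.4]
grip_width: 0.0858
gripper_force: 0.0
clock: 2.85
tcp_pos: [0.5707, 0.1245, 0.2312]
orientation: [0.428, 3.111, -0.003]
contact_force: [0.0, 0.1, 1.1]
grip_width: 0.0855
gripper_force: 0.0
2.85 [-0.551  0.333  0.289  1.795 -0.106  1.028  1.075] [0.5707 0.1245 0.2312] [ 4.2790e-01  3.1111e+00 -3.0000e-03]
```

View pics/w1.png

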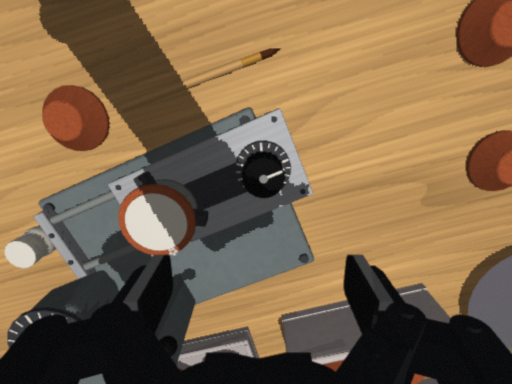

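Wrist view: knob at (264,178) with its white line to the right (toward press +y), lamp at (157,220), cap ring at the lower left. Next I'll refine knob, lamp and line with this view.

```bash
cat >> h.py <<'E'
def axes():
    from scipy.spatial.transform import Rotation as R
    o=status.get_obs(); return o["tcp_pos"],R.from_rotvec(o["orientation"]).as_matrix()
def go(target):
    p,M=axes(); print("units",(M.T@(np.array(target)-p)/.02).round(2),"tcp",p.round(4),"y axis",M[:,1].round(3))
def circ(f,box,lo,hi,cond=None):
    P=cloud(f); m=np.zeros(P.shape[:2],bool); x0,y0,x1,y1=box; m[y0:y1,x0:x1]=1
    m&=(P[...,2]>lo)&(P[...,2]<hi)&(f["depth"]>0)
    if cond is not None: m&=cond(f["image"].astype(int))
    n,l,s,c=cv2.connectedComponentsWithStats(m.astype(np.uint8)); i=1+np.argmax(s[1:,4]); q=P[l==i]
    (cx,cy),rr=cv2.minEnclosingCircle(q[:,:2].astype(np.float32)); return l==i,np.array([cx,cy]),rr,np.median(q[:,2]),q
E
python3 - <<'E'
from h import *
import pickle
f=pickle.load(open("w1.pkl","rb"))
kn=circ(f,(225,130,305,215),.096,.106); print("knob",kn[1:4])
la=circ(f,(100,170,215,270),.095,.106); print("lamp",la[1:4])
# white line on knob top by ray onto its plane
im=f["image"].astype(int); z=kn[3]
w=(im.min(-1)>130)&kn[0]; v,u=np.nonzero(w); q=np.array([plane(f,a,b,z)[:2] for a,b in zip(u,v)])-kn[1]
print(len(q),q.mean(0),np.degrees(np.arctan2(*q.mean(0)[::-1])))
d=kn[1]-la[1]; print("press y dir deg",np.degrees(np.arctan2(d[1],d[0])),np.linalg.norm(d))
# scene view check, ray on plane
g=pickle.load(open("scene.pkl","rb")); s=pickle.load(open("side.pkl","rb"))
for n,F,b in (("scene",g,(280,175,315,205)),("side",s,(255,160,290,190))): print(n,circ(F,b,.095,.106)[1:4])
for n,F,b in (("scene",g,(240,180,300,225)),("side",s,(285,155,330,200))): print(n,"cap",circ(F,b,.236,.246)[1:4])
go([*kn[1],.071])
E
```

```text
knob (array([0.56336582, 0.13062648]), 0.020774448290467262, np.float64(0.10044420652223868))
lamp (array([0.57912254, 0.01687504]), 0.03870011493563652, np.float64(0.09997104488490033))
69 [0.00010134 0.00631467] 89.08056304608056
press y dir deg 97.88636490736634 0.11483755834585012
scene (array([0.56479234, 0.12787865]), 0.02173389308154583, np.float64(0.09995374583367134))
side (array([0.5639711 , 0.12908196]), 0.02274962328374386, np.float64(0.10030099277765159))
scene cap (array([ 0.62413752, -0.05636477]), 0.023423459380865097, np.float64(0.24047306431012827))
side cap (array([ 0.62587231, -0.05332757]), 0.02319181337952614, np.float64(0.2402450665316116))
units [0.36 0.11 8.  ] tcp [0.5697 0.1267 0.2311] y axis [ 0.268  0.963 -0.001]
```

```bash
python3 -m crank '[[0.18,0.05,1,0,0,0],[0.18,0.06,1,0,0,0],[0,0,1,0,0,0],[0,0,1,0,0,0],[0,0,1,0,0,0],[0,0,1,0,0,0],[0,0,1,0,0,0],[0,0,0.9,0,0,0],[0,0,0,0,0,0]]' 1 60
python3 -m crank '[[0,0,0,0,0,0],[0,0,0,0,0,0],[0,0,0,0,0,0],[0,0,0,0,0,0],[0,0,0,0,0,0],[0,0,0,0,0,0],[0,0,0,0,0,0],[0,0,0,0,0,0]]' 0 60
```

```text
clock: 3.8
tcp_pos: [0.5602, 0.1335, 0.071]
orientation: [-0.416, -3.109, 0.002]
contact_force: [-0.6, 0.3, 0.3]
grip_width: 0.0853
gripper_force: 0.0
clock: 4.6
tcp_pos: [0.5632, 0.1328, 0.0746]
orientation: [0.42, 3.112, 0.002]
contact_force: [-1.5, 0.1, 6.9]
grip_width: 0.0383
gripper_force: 59.6
```

```bash
python3 -m crank '[[0,0,0,0,0,0.16],[0,0,0,0,0,0.16],[0,0,0,0,0,0.16],[0,0,0,0,0,0.16],[0,0,0,0,0,0.16],[0,0,0,0,0,0.16],[0,0,0,0,0,0.16],[0,0,0,0,0,0.16],[0,0,0,0,0,0.16],[0,0,0,0,0,0.16],[0,0,0,0,0,0],[0,0,0,0,0,0]]'
python3 - <<'E'
from h import *
p,M=axes(); print(p,M[:,1],np.degrees(np.arctan2(M[1,1],M[0,1])),status.get_obs()["joints"].round(2),status.get_obs()["moment"])
E
```

```text
clock: 5.8
tcp_pos: [0.5649, 0.1338, 0.0747]
orientation: [2.163, 2.275, 0.007]
contact_force: [4.6, 2.8, 4.7]
grip_width: 0.0384
gripper_force: 60.4
[0.56491935 0.13378844 0.07465162] [0.99872352 0.05029961 0.0046128 ] 2.8832027187366753 [-0.76  0.58  0.56  1.94 -0.45  0.74  0.12] [ 0.52625074 -0.94055893 -0.01908874]
```

```bash
python3 -m crank '[[0,0,0,0,0,0],[0,0,0,0,0,0],[0,0,0,0,0,0],[0,0,-0.8,0,0,0],[0,0,-1,0,0,0],[0,0,-1,0,0,0],[0,0,-1,0,0,0],[0,0,-1,0,0,0],[0,0,-1,0,0,0],[0,0,-1,0,0,0],[0,0,-1,0,0,0],[0,0,-1,0,0,0]]' 1 60
python3 -m crank '[[0,0,-1,0,0,0],[0,0,-1,0,0,0],[0,0,-1,0,0,0],[0,0,-0.8,0,0,0],[0,0,0,0,0,0]]'
python3 - <<'E'
from h import *
import pickle
f=eyes.grab_frame("wrist");pickle.dump(f,open("w2.pkl","wb"));cv2.imwrite("pics/w2.png",f["image"][...,::-1])
go([.625,-.0545,.31])
E
```

```text
clock: 7.0
tcp_pos: [0.5624, 0.132, 0.2511]
orientation: [-2.17, -2.272, 0.0]
contact_force: [1.0, -0.4, 0.4]
grip_width: 0.0851
gripper_force: 0.0
clock: 7.5
tcp_pos: [0.5637, 0.132, 0.3282]
orientation: [2.169, 2.271, 0.006]
contact_force: [0.3, -0.3, -0.7]
grip_width: 0.0856
gripper_force: 0.0
units [-9.47  2.67  0.82] tcp [0.563  0.1322 0.3266] y axis [0.999 0.046 0.002]
```

View pics/w2.png

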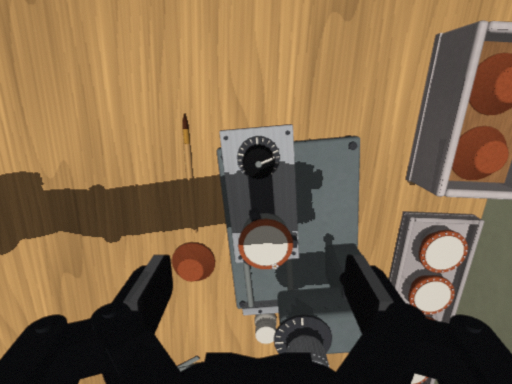

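The knob line now points right and slightly up, about 72° clockwise of press +y, as wanted. I'll measure it and move over the cap.

```bash
cat >> h.py <<'E'
def line(f,k,bright=True,th=130):
    im=f["image"].astype(int); m=k[0]&((im.min(-1)>th) if bright else (im.max(-1)<th)); v,u=np.nonzero(m)
    q=np.array([plane(f,a,b,k[3])[:2] for a,b in zip(u,v)]); d=q.mean(0)-k[1]; return len(q),d,np.degrees(np.arctan2(d[1],d[0]))
E
python3 - <<'E'
from h import *
import pickle
f=pickle.load(open("w2.pkl","rb")); k=circ(f,(232,130,285,185),.096,.106); l=circ(f,(225,200,305,285),.095,.106); d=k[1]-l[1]
print(k[1:4],l[1:4],np.degrees(np.arctan2(d[1],d[0])),line(f,k))
E
python3 -m crank '[[-0.95,0.27,0,0,0,0],[-0.95,0.27,0,0,0,0],[-0.95,0.27,0,0,0,0],[-0.95,0.27,0,0,0,0],[-0.95,0.27,0,0,0,0],[-0.95,0.27,0,0,0,0],[-0.95,0.27,0,0,0,0],[-0.95,0.27,0,0,0,0],[-0.95,0.27,0,0,0,0],[-0.95,0.27,0,0,0,0],[0,0,0,0,0,0]]'
python3 - <<'E'
from h import *
import pickle
f=eyes.grab_frame("wrist");pickle.dump(f,open("w3.pkl","wb"));cv2.imwrite("pics/w3.png",f["image"][...,::-1])
E
```

```text
(array([0.56372601, 0.131923  ]), 0.020809518173336983, np.float64(0.10053578635557575)) (array([0.57889259, 0.01760007]), 0.0388973206281662, np.float64(0.09998987042725033)) 97.55698085873576 (26, array([0.00907299, 0.00392775]), np.float64(23.408054138595283))
clock: 8.65
tcp_pos: [0.6247, -0.0582, 0.3244]
orientation: [2.175, 2.267, -0.004]
contact_force: [-0.3, -0.5, -0.4]
grip_width: 0.0857
gripper_force: 0.0
```

View pics/w3.png

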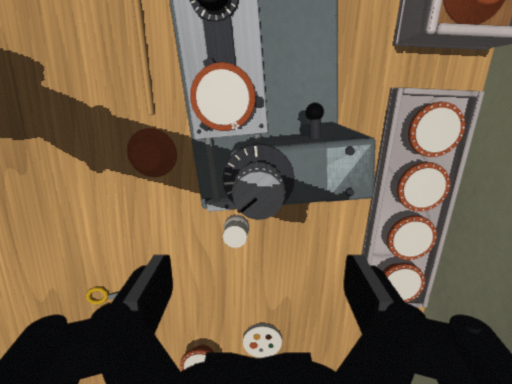

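The knob reads 74°, so it is in click 4. The cap is at (258,190) with its black line pointing to (240,212). Measuring it.

```bash
python3 - <<'E'
from h import *
import pickle
f=pickle.load(open("w3.pkl","rb")); k=circ(f,(215,140,305,230),.235,.248)
print(k[1:4])
for th in (40,50,60): print(line(f,k,False,th))
go([*k[1],.212])
y=97.6 # press +y
a=line(f,k,False,50)[2]; print("cw from press -y:",((y+180-a)%360)/18,"lines")
E
```

```text
(array([ 0.62292254, -0.05339995]), 0.02154424786567688, np.float64(0.24047835308443938))
(69, array([-0.00689417, -0.00724273]), np.float64(-133.5876209704625))
(94, array([-0.00739024, -0.00697273]), np.float64(-136.665037427229))
(164, array([-0.00620472, -0.00418575]), np.float64(-145.99611659873077))
units [ 0.15 -0.07  5.62] tcp [ 0.6247 -0.0562  0.3244] y axis [ 0.999  0.043 -0.002]
cw from press -y: 3.0147243015127225 lines
```

```bash
python3 -m crank '[[0.1,-0.05,1,0,0,0],[0,0,1,0,0,0],[0,0,1,0,0,0],[0,0,1,0,0,0],[0,0,1,0,0,0],[0,0,0.5,0,0,0],[0,0,0,0,0,0]]' 1 25
python3 -m crank '[[0,0,0,0,0,0],[0,0,0,0,0,0],[0,0,0,0,0,0],[0,0,0,0,0,0],[0,0,0,0,0,0],[0,0,0,0,0,0],[0,0,0,0,0,0],[0,0,0,0,0,0]]' 0 25
```

```text
clock: 9.4
tcp_pos: [0.6232, -0.0514, 0.2136]
orientation: [-2.166, -2.272, 0.003]
contact_force: [0.3, -0.4, -0.4]
grip_width: 0.0856
gripper_force: 0.0
clock: 10.2
tcp_pos: [0.6247, -0.0528, 0.2156]
orientation: [2.169, 2.272, 0.001]
contact_force: [-0.6, -0.1, 4.3]
grip_width: 0.0414
gripper_force: 28.2
```

```bash
python3 -m crank '[[0,0,-0.05,0,0,0],[0,0,0,0,0,0.16],[0,0,0,0,0,0.16],[0,0,0,0,0,0.16],[0,0,0,0,0,0.16],[0,0,0,0,0,0.16],[0,0,0,0,0,0],[0,0,0,0,0,0]]'
python3 -m crank '[[0,0,0,0,0,0],[0,0,0,0,0,0],[0,0,0,0,0,0],[0,0,-0.8,0,0,0],[0,0,-1,0,0,0],[0,0,-1,0,0,0],[0,0,-1,0,0,0],[0,0,-1,0,0,0],[0,0,-0.7,0,0,0],[0,0,0,0,0,0]]' 1 25
python3 - <<'E'
from h import *
import pickle
f=eyes.grab_frame("wrist");pickle.dump(f,open("w4.pkl","wb"));cv2.imwrite("pics/w4.png",f["image"][...,::-1])
go([.5637,.1315,.32]); print(status.get_obs()["joints"].round(2))
P=cloud(f); k=(P[...,2]>.235)&(P[...,2]<.248)&(f["depth"]>0); k[290:]=0; v,u=np.nonzero(k); print(u.min(),u.max(),v.min(),v.max())
k=circ(f,(150,100,350,290),.235,.248);print(k[1:4])
for th in (40,50): l=line(f,k,False,th); print(l,"cw from press -y:",((97.6+180-l[2])%360)/18)
E
```

```text
clock: 11.0
tcp_pos: [0.6247, -0.0528, 0.2164]
orientation: [2.762, 1.495, 0.0]
contact_force: [1.0, -0.0, 4.1]
grip_width: 0.0411
gripper_force: 28.2
clock: 12.0
tcp_pos: [0.6254, -0.0533, 0.3289]
orientation: [2.764, 1.49, 0.006]
contact_force: [0.5, -0.5, 0.3]
grip_width: 0.0855
gripper_force: 0.0
units [ 6.03 -7.62  0.36] tcp [ 0.6247 -0.0529  0.3273] y axis [ 0.835 -0.55   0.001]
[-0.68  0.45  0.95  1.6  -0.38  1.29 -0.25]
231 281 175 223
(array([ 0.62296343, -0.05317526]), 0.021776145324110985, np.float64(0.24049932554808723))
(69, array([-0.01072253, -0.00164214]), np.float64(-171.29285862054078)) cw from press -y: 4.938492145585599
(94, array([-0.01085805, -0.00126113]), np.float64(-173.37496493187157)) cw from press -y: 5.05416471843731
```

View pics/w4.png

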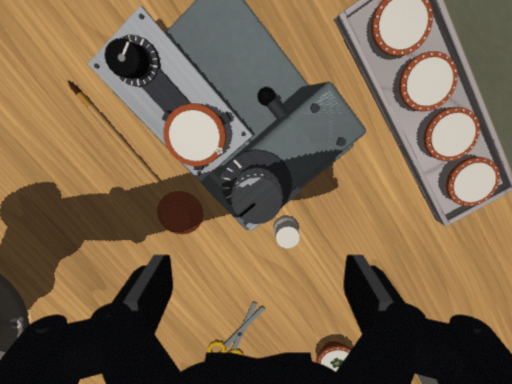

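The cap now reads 5, with its line towards the press front. Returning to the knob to push the shuttle home.

```bash
python3 -m crank '[[0.75,-0.95,0,0,0,0],[0.75,-0.95,0,0,0,0],[0.75,-0.95,0,0,0,0],[0.75,-0.95,0,0,0,0],[0.75,-0.95,0,0,0,0],[0.75,-0.95,0,0,0,0],[0.75,-0.95,0,0,0,0],[0.75,-0.95,0,0,0,0],[0,0,1,0,0,0],[0,0,1,0,0,0],[0,0,1,0,0,0],[0,0,1,0,0,0]]'
python3 - <<'E'
from h import *
go([.5637,.131,.074])
E
```

```text
clock: 13.25
tcp_pos: [0.5625, 0.1311, 0.2444]
orientation: [-2.765, -1.491, 0.003]
contact_force: [0.5, -0.2, -0.1]
grip_width: 0.0854
gripper_force: 0.0
units [0.04 0.07 8.52] tcp [0.5625 0.1311 0.2444] y axis [ 0.836 -0.549 -0.001]
```

```bash
python3 -m crank '[[0,0,1,0,0,0],[0,0,1,0,0,0],[0,0,1,0,0,0],[0,0,1,0,0,0],[0,0,1,0,0,0],[0,0,1,0,0,0],[0,0,1,0,0,0],[0,0,1,0,0,0],[0,0,0.55,0,0,0],[0,0,0,0,0,0]]' 1 40
python3 -m crank '[[0,0,0,0,0,0],[0,0,0,0,0,0],[0,0,0,0,0,0],[0,0,0,0,0,0],[0,0,0,0,0,0],[0,0,0,0,0,0],[0,0,0,0,0,0],[0,0,0,0,0,0]]' 0 40
python3 -m crank '[[-0.53,0.46,0,0,0,0],[-0.53,0.46,0,0,0,0],[-0.53,0.46,0,0,0,0],[-0.53,0.46,0,0,0,0],[-0.53,0.46,0,0,0,0],[-0.08,0.07,0,0,0,0],[0,0,0,0,0,0],[0,0,0,0,0,0]]'
```

```text
clock: 14.25
tcp_pos: [0.5618, 0.1307, 0.0734]
orientation: [-2.765, -1.49, 0.006]
contact_force: [0.7, 0.2, -0.7]
grip_width: 0.0855
gripper_force: 0.0
clock: 15.05
tcp_pos: [0.5644, 0.1312, 0.0764]
orientation: [2.765, 1.49, 0.004]
contact_force: [0.6, 0.4, 6.3]
grip_width: 0.0383
gripper_force: 39.8
clock: 15.85
tcp_pos: [0.5739, 0.0588, 0.0764]
orientation: [2.765, 1.489, 0.003]
contact_force: [-0.2, -2.2, 9.4]
grip_width: 0.0386
gripper_force: 41.4
```

```bash
python3 -m crank '[[-0.08,0.07,0,0,0,0],[-0.08,0.07,0,0,0,0],[0,0,0,0,0,0],[0,0,0,0,0,0]]'; python3 -m crank '[[-0.08,0.07,0,0,0,0],[0,0,0,0,0,0],[0,0,0,0,0,0]]'
```

```text
clock: 16.25
tcp_pos: [0.5743, 0.056, 0.0763]
orientation: [-2.765, -1.491, -0.003]
contact_force: [-1.1, 0.6, 9.9]
grip_width: 0.0389
gripper_force: 41.6
clock: 16.55
tcp_pos: [0.5744, 0.0555, 0.0764]
orientation: [-2.762, -1.492, -0.003]
contact_force: [-3.6, 2.9, 11.5]
grip_width: 0.0389
gripper_force: 41.8
```

```bash
python3 -m crank '[[-0.12,0.1,0,0,0,0],[0,0,0,0,0,0],[0,0,0,0,0,0]]'; python3 -m crank '[[-0.12,0.1,0,0,0,0],[0,0,0,0,0,0],[0,0,0,0,0,0],[0,0,0,0,0,0]]'
```

```text
clock: 16.85
tcp_pos: [0.5744, 0.0553, 0.0763]
orientation: [-2.757, -1.493, -0.004]
contact_force: [-4.3, 11.2, 13.0]
grip_width: 0.0391
gripper_force: 42.1
clock: 17.25
tcp_pos: [0.5744, 0.0552, 0.0763]
orientation: [-2.752, -1.494, -0.005]
contact_force: [-5.8, 16.5, 16.2]
grip_width: 0.0392
gripper_force: 42.4
```

```bash
python3 -m crank '[[0.2,-0.17,0,0,0,0],[0,0,0,0,0,0]]'; python3 -m crank '[[0,0,0,0,0,0],[0,0,0,0,0,0],[0,0,0,0,0,0],[0,0,-0.8,0,0,0],[0,0,-1,0,0,0],[0,0,-1,0,0,0],[0,0,-1,0,0,0],[0,0,-1,0,0,0],[0,0,-1,0,0,0],[0,0,-1,0,0,0],[0,0,-1,0,0,0],[0,0,-1,0,0,0]]' 1 40
python3 -m crank '[[0,0,-1,0,0,0],[0,0,-1,0,0,0],[0,0,-1,0,0,0],[0,0,0,0,0,0]]'
python3 - <<'E'
from h import *
import pickle
f=eyes.grab_frame("wrist");pickle.dump(f,open("w5.pkl","wb"))
o=[eyes.grab_frame(n) for n in("side",)][0]
cv2.imwrite("pics/w5.png",np.hstack([cv2.resize(f["image"],(400,300)),cv2.resize(o["image"][140:260,220:380],(400,300))])[...,::-1])
P=cloud(f)
go([.624,-.0535,.30])
E
```

```text
clock: 17.45
tcp_pos: [0.5744, 0.0554, 0.0763]
orientation: [-2.761, -1.493, -0.004]
contact_force: [-1.9, 6.4, 11.6]
grip_width: 0.0384
gripper_force: 41.9
clock: 18.65
tcp_pos: [0.5737, 0.0515, 0.2531]
orientation: [2.766, 1.489, 0.0]
contact_force: [0.0, -0.8, -0.4]
grip_width: 0.0852
gripper_force: 0.0
clock: 19.05
tcp_pos: [0.5752, 0.0512, 0.3146]
orientation: [2.765, 1.488, 0.007]
contact_force: [0.7, -0.8, 0.4]
grip_width: 0.0854
gripper_force: 0.0
units [-3.01  4.99  0.58] tcp [0.5737 0.0518 0.3117] y axis [ 0.835 -0.55   0.   ]
```

View pics/w5.png

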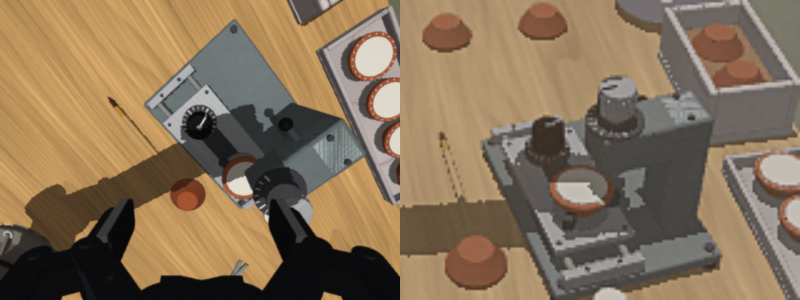

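The shuttle is in: the lamp sits under the head. I'll check the knob from this frame and move above the cap with the fingers closing.

```bash
python3 - <<'E'
from h import *
import pickle
f=pickle.load(open("w5.pkl","rb")); k=circ(f,(230,130,285,185),.096,.106); print(k[1:4]); l=line(f,k); print(l,97.6-l[2])
c=np.array([.624,-.0535]); d=k[1]-c; t=np.radians(97.6); print("knob in press",d@[np.sin(t),-np.cos(t)],d@[np.cos(t),np.sin(t)])
E
python3 -m crank '[[-0.6,1,0,0,0,0],[-0.6,1,0,0,0,0],[-0.6,1,0,0,0,0],[-0.6,1,0,0,0,0],[-0.6,1,0,0,0,0],[0,0,1,0,0,0],[0,0,1,0,0,0],[0,0,0,0,0,0],[0,0,0,0,0,0],[0,0,0,0,0,0]]' 0 40
python3 - <<'E'
from h import *
go([.624,-.0535,.243])
E
```

```text
(array([0.57403213, 0.05680674]), 0.020788175985217094, np.float64(0.1005166173356632))
(35, array([0.00777424, 0.0032193 ]), np.float64(22.49438661382733)) 75.10561338617266
knob in press -0.034940160697248354 0.11594632101315211
clock: 20.15
tcp_pos: [0.6247, -0.0531, 0.272]
orientation: [2.765, 1.491, 0.001]
contact_force: [-0.2, -0.6, 0.4]
grip_width: -0.0002
gripper_force: 0.0
units [-0.04 -0.02  1.45] tcp [ 0.6247 -0.0531  0.272 ] y axis [ 0.835 -0.55   0.001]
```

```bash
python3 -m crank '[[0,0,0.8,0,0,0],[0,0,0.5,0,0,0],[0,0,0.25,0,0,0],[0,0,0.25,0,0,0],[0,0,0.25,0,0,0],[0,0,0,0,0,0],[0,0,0,0,0,0]]'; python3 -m crank '[[0,0,0.15,0,0,0],[0,0,0.15,0,0,0],[0,0,0,0,0,0],[0,0,0,0,0,0]]'
```

```text
clock: 20.85
tcp_pos: [0.6244, -0.0527, 0.2312]
orientation: [-2.764, -1.49, -0.001]
contact_force: [-4.0, 1.6, 8.6]
grip_width: 0.0002
gripper_force: 4.3
clock: 21.25
tcp_pos: [0.625, -0.053, 0.2306]
orientation: [-2.763, -1.489, -0.007]
contact_force: [-18.3, 6.0, 46.0]
grip_width: -0.0001
gripper_force: 23.1
```

```bash
python3 -m crank '[[0,0,-0.3,0,0,0],[0,0,-0.5,0,0,0],[0,0,-1,0,0,0],[0,0,-1,0,0,0],[0,0,-1,0,0,0],[0,0,-1,0,0,0],[0,0,0,0,0,0]]'
python3 - <<'E'
from h import *
f=eyes.grab_frame("wrist")
k=circ(f,(200,150,300,250),.225,.248);print(k[1:4])
l=line(f,k,False,45); print(l,((277.6-l[2])%360)/18)
E
python3 -m crank '[[0.6,-1,0,0,0,0],[0.6,-1,0,0,0,0],[0.6,-1,0,0,0,0],[0.6,-1,0,0,0,0],[0.6,-1,0,0,0,0],[0,-0.3,0,0,0,0],[0,0,1,0,0,0],[0,0,1,0,0,0],[0,0,1,0,0,0],[0,0,0,0,0,0]]' 1 40
python3 - <<'E'
from h import *
go([.5741,.0562,.075])
E
```

```text
clock: 21.95
tcp_pos: [0.6257, -0.0536, 0.3227]
orientation: [2.764, 1.489, 0.006]
contact_force: [0.4, 0.2, 0.7]
grip_width: 0.0002
gripper_force: 0.0
(array([ 0.62330848, -0.0529457 ]), 0.022176438942551613, np.float64(0.24041908106428372))
(79, array([-0.01110808, -0.00066502]), np.float64(-176.57390550087504)) 5.231883638937505
clock: 23.0
tcp_pos: [0.5669, 0.0545, 0.2574]
orientation: [-2.765, -1.489, 0.009]
contact_force: [-0.8, 0.2, 0.2]
grip_width: 0.085
gripper_force: 0.0
units [0.31 0.29 9.12] tcp [0.5669 0.0545 0.2574] y axis [ 0.835 -0.55  -0.003]
```

```bash
python3 -m crank '[[0.15,0.15,1,0,0,0],[0.15,0.15,1,0,0,0],[0,0,1,0,0,0],[0,0,1,0,0,0],[0,0,1,0,0,0],[0,0,1,0,0,0],[0,0,1,0,0,0],[0,0,1,0,0,0],[0,0,1,0,0,0],[0,0,0.1,0,0,0],[0,0,0,0,0,0]]' 1 40
python3 -m crank '[[0,0,0,0,0,0],[0,0,0,0,0,0],[0,0,0,0,0,0],[0,0,0,0,0,0],[0,0,0,0,0,0],[0,0,0,0,0,0],[0,0,0,0,0,0],[0,0,0,0,0,0]]' 0 40
python3 -m crank '[[0.53,-0.46,0,0,0,0],[0.53,-0.46,0,0,0,0],[0.53,-0.46,0,0,0,0],[0.53,-0.46,0,0,0,0],[0.53,-0.46,0,0,0,0],[0.53,-0.46,0,0,0,0],[0.45,-0.39,0,0,0,0],[0,0,0,0,0,0],[0,0,0,0,0,0]]'
```

```text
clock: 24.1
tcp_pos: [0.5775, 0.0565, 0.0787]
orientation: [2.765, 1.49, -0.0]
contact_force: [0.6, -0.1, 0.2]
grip_width: 0.085
gripper_force: 0.0
clock: 24.9
tcp_pos: [0.5763, 0.0582, 0.0791]
orientation: [-2.762, -1.49, 0.001]
contact_force: [-6.2, 2.1, 9.9]
grip_width: 0.0386
gripper_force: 39.1
clock: 25.8
tcp_pos: [0.5638, 0.1536, 0.0792]
orientation: [-2.762, -1.492, 0.001]
contact_force: [-5.8, 1.4, 8.4]
grip_width: 0.0388
gripper_force: 41.8
```

```bash
python3 -m crank '[[0.12,-0.1,0,0,0,0],[0.12,-0.1,0,0,0,0],[0,0,0,0,0,0],[0,0,0,0,0,0]]';  python3 -m crank '[[0.12,-0.1,0,0,0,0],[0.12,-0.1,0,0,0,0],[0,0,0,0,0,0],[0,0,0,0,0,0]]'
```

```text
clock: 26.2
tcp_pos: [0.5633, 0.1574, 0.0792]
orientation: [-2.766, -1.49, 0.002]
contact_force: [-4.8, -3.3, 8.4]
grip_width: 0.0385
gripper_force: 41.7
clock: 26.6
tcp_pos: [0.5632, 0.1577, 0.0792]
orientation: [2.763, 1.481, -0.005]
contact_force: [-2.0, -15.1, 8.1]
grip_width: 0.0387
gripper_force: 41.6
```

Hard stop reached. Ease off, release, retreat and check.

```bash
python3 -m crank '[[-0.15,0.13,0,0,0,0],[0,0,0,0,0,0]]'; python3 -m crank '[[0,0,0,0,0,0],[0,0,0,0,0,0],[0,0,0,0,0,0],[0,0,-0.8,0,0,0],[0,0,-1,0,0,0],[0,0,-1,0,0,0],[0,0,-1,0,0,0],[0,0,-1,0,0,0],[0,0,-1,0,0,0],[0,0,-1,0,0,0],[0,0,-1,0,0,0],[0,0,-1,0,0,0]]' 1 40
python3 -m crank '[[0,0,-1,0,0,0],[0,0,-1,0,0,0],[0,0,-1,0,0,0],[0,0,0,0,0,0],[0,0,0,0,0,0]]'
python3 - <<'E'
from h import *
f=eyes.grab_frame("wrist"); s=eyes.grab_frame("side")
cv2.imwrite("pics/w6.png",np.hstack([cv2.resize(f["image"],(400,300)),cv2.resize(s["image"][140:260,220:380],(400,300))])[...,::-1])
k=circ(f,(200,110,310,220),.096,.106); print(k[1:4]); l=line(f,k); print(l,97.6-l[2])
c=np.array([.624,-.0535]); d=k[1]-c; t=np.radians(97.6); print("knob in press",d@[np.sin(t),-np.cos(t)],d@[np.cos(t),np.sin(t)])
k=circ(s,(285,150,330,200),.232,.248);print(k[1:4])
l=line(s,k,False,60); print(l,((277.6-l[2])%360)/18)
E
```

```text
clock: 26.8
tcp_pos: [0.5633, 0.1575, 0.0792]
orientation: [2.766, 1.486, -0.003]
contact_force: [-3.6, -7.4, 8.3]
grip_width: 0.039
gripper_force: 41.6
clock: 28.0
tcp_pos: [0.5636, 0.1608, 0.2563]
orientation: [-2.765, -1.49, -0.001]
contact_force: [0.6, 0.7, 0.5]
grip_width: 0.0851
gripper_force: 0.0
clock: 28.5
tcp_pos: [0.5635, 0.1609, 0.3148]
orientation: [-2.765, -1.491, -0.002]
contact_force: [-0.2, -0.1, -0.3]
grip_width: 0.0851
gripper_force: 0.0
(array([0.56109953, 0.15606856]), 0.02080935798585415, np.float64(0.10053445730479968))
(12, array([0.01308432, 0.00544484]), np.float64(22.593878604681127)) 75.00612139531887
knob in press -0.03463114236556112 0.216046606055741
(array([ 0.62574631, -0.05571792]), 0.023519091308116913, np.float64(0.2402103035185857))
(4, array([-0.01640292, -0.00095363]), np.float64(-176.67270832401337)) 5.23737268466741
```

View pics/w6.png

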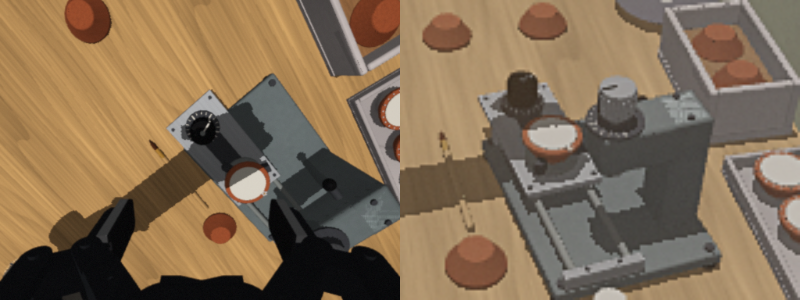

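The shuttle is fully out (knob at press y 216 mm), the knob is in click 4, the cap is up at 5, and the bystanders are where they were.

```bash
python3 -c "
from bench import r
print(r.hand_in())"
```

```text
the job is handed in; nothing more can be done
None
```

The job is done and handed in at about 28.6 s: knob four clicks clockwise, cap at 5, flower printed with the shuttle home, shuttle pulled fully out again, and no bystander was moved.

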